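# Slide the tall bottle crate into its parking corner on the clean bench

### The job

The tall, heavy bottle crate is standing in the middle of the clean bench's work area and must go back to its parking corner. Push it with the fingers low, near its base, so that it slides upright without tipping, until it stands square against the long rail and up against the white stop block at the rail's one end, with no more than a few millimetres of gap at either; then let go of it. Do not grip, lift or tip it, keep off its upper frame and its handle, and leave everything else where it is.

Things in the scene. Friction and masses are not known exactly. Their poses are not given: they have to be found in the camera images.
- crate: Tall grey bottle crate, loose, about 0.9 kg. Tub 100 mm (its x) by 120 mm (its y), 55 mm high, upright sides; on it, 12 mm in all round, an open frame to 150 mm with four fixed amber bottles (caps to 169 mm); steel handle along y to 205 mm. Origin: centre of underside; x points away from the robot, up to 20 degrees off the rail's x. Slides under 3 to 10 N; can tip if pushed high.
- rail: The fixed dark steel rail standing on the worktop, 620 mm long, 14 mm thick, 40 mm high. Origin: on its front face (the face towards the robot), mid-length, at the worktop. x is normal to the face, pointing away from the robot; y runs along the rail. Four 30 mm foot pads and screws lie behind it.
- stop: The fixed white rectangular stop block in front of the rail near one of its ends (left or right), 100 mm along the rail's x, 40 mm along the rail's y, 50 mm high; its rear end stands 10 mm off the rail's face. Origin: centre of its underside; axes parallel to the rail's.
- tap: The fixed round brass gas tap in front of the rail near its other end, 50 mm across at the foot, 54 mm high. Origin: centre of its underside. Not to be used as the stop.
- dish: Bystander, loose: low open round clear dish with wooden sticks, 80 mm across, 14 mm high. Origin: centre of its underside.
- tube_rack: Bystander, loose: low blue tube rack, 75 x 60 mm, 24 mm high. Origin: centre of its underside.
- reagent: Bystander, loose: small clear bottle with a black cap, 48 mm across, 110 mm high. Origin: centre of its underside.
- jar: Bystander, loose: glass jar with a white lid, 84 mm across, 120 mm high. Origin: centre of its underside.
- tip_box: Bystander, loose: red tip box with a clear cover, 85 x 120 mm, 70 mm high. Origin: centre of its underside.
- beaker: Bystander, loose: open glass beaker, 70 mm across, 90 mm high. Origin: centre of its underside.
Mind the look-alikes: they are no part of the job. What is shaped like the stop but orange or pink is not meant.

How it is judged:
By the outcome, as a careful person would: the job done as asked, in the order asked, and still so for the second after the job is handed in, with the robot touching nothing.
It also fails if it takes over 64 s, if anything falls off the work surface, if the arm or the gripper's body presses on something with over 40 N, if the wrist force passes 120 N, or if a joint passes its speed limit or range.

### The arm

A 6-joint arm with a two-finger parallel gripper is mounted at the origin on the work surface. World frame = base frame: x ahead of the robot, y to its left, z up, the work surface at z = 0. Lengths are in m, angles in rad, forces in N, time in s.
With the tool pointing down it reaches from about 0.425 to 0.95 m from the base axis. Payload 14.7 kg.
Tool frame: the origin (TCP) lies at the very end of the fingers, on their centre line; the grasp point (between the pads) lies 19 mm behind it (manip.grip_depth is the distance from the TCP to the grasp point, in m); z points along the fingers, y is the line along which they close (so a half turn about z gives the same grasp; the last joint's range is limited). The gripper opens to 85 mm and grips with 20 to 120 N. Pads are 22 mm wide; open, the fingers measure 114 mm over their backs; the gripper's body (76 mm by 85 mm) begins 54 mm behind the grasp point. The pads swing forward as they close: fully open they stand 13 mm farther back than shut.
Start: joints at [1.276, 0.48, 1.596, -0, 1.065, -0.047], TCP at [0.159, 0.63, 0.231] pointing down, gripper open.
Joint ranges: [-2.75, 2.75], [-0.82, 2.05], [0.23, 2.67], [-1.56, 4.7], [0.09, 2.69], [-2.92, 2.92]. Speed limits (rad/s): [1.89, 1.89, 2.39, 3.01, 3.01, 3.01].

### API

Orientations are given as a unit quaternion [x, y, z, w].
In Python, from rig import manip, capture, camera_params, job gives the robot as it stands.
- The arm moves only by the shell command python3 -m pendant 'ROWS' [OPENING] [FORCE]. ROWS is JSON, a list of rows, each an object of numbers: "tx", "ty", "tz": the shift along the tool's x, y, z in cm; "turn": the turn about the tool's z in rad. In form: [{"tx": .., "ty": .., "tz": .., "turn": ..}, ...]. A call has 1 to 20 rows; each row is the pose to reach, as a shift and turn from the pose commanded when the call began, along the tool's axes at that moment; what a row does not reach only later rows make up. A row lasts 1/12 s, in which the tool goes at most 41.7 mm and 7.16 degrees, less where a joint would pass 70% of its speed; a pose out of reach is approached as far as the arm can. A call with a gripper value outside its range is refused whole. OPENING is the opening in per cent of the stroke, from 0 (shut) to 100 (fully open), set as the call begins (- or left out, the last holds). The fingers move at their own pace and stop on an object; FORCE is the grip in N (left out, the last holds). Time passes only in rows, so rows that repeat a pose let the fingers close. It gives the time, the measured TCP pose, the force, the opening and the grip force at its end, in the units of the state.
- manip.read_state(): the state, without advancing time (a new reading comes with each control period).
- capture(name): name is "scene" or "top" or "wrist"; returns the picture (420x560x3 uint8, blue, green, red); there is no depth.
- camera_params(name): a dict with "fx", "fy", "cx", "cy" (pixels), "T" (4x4, takes a point from camera to world coordinates); the wrist camera has in their place "mount" (4x4, takes a point from camera to tool coordinates, whose origin is the TCP and whose axes are the flange's). Camera axes: x right, y up, looking along -z (the intrinsics and any distortion apply to the point x, -y, -z); pixel columns grow to the right and rows downward; lengths in m; the calibration is good to about 2 mm. A picture is of the moment at which its call begins: read the wrist's pose just before it. camera_params takes no time and is no camera call.
- job.sign_off(): hands the job in; it is judged then, once.
The state is a dict: "t": time; "qpos": joint angles; "dq": joint speeds; "joint_efforts": joint torques, N m; "eef_pos": TCP position; "eef_rot": TCP orientation; "contact_force": force on the tool from outside, world axes, zero at the start; "moment": the same for the moment, N m; "grip_width": opening from 0.0 (shut) to 1.0 (fully open); "finger_force": force on a finger pad.
Only numpy, scipy, OpenCV 4.12 (cv2) and the standard library are available. Lean on these libraries where they do the work, as an engineer would, in place of code of your own. Each camera call takes 0.05 s, during which the arm holds its last target. There are 200 camera calls.

## Working session

There is one attempt and no reset: what is moved stays moved. The work goes in short steps, Python scripts to look and compute and a shell command to move; the robot and the scene stay as the last step left them, time stands still between calls to the robot, and variables do not carry over. Pictures are saved under pics/ and viewed, at most 12 in all, crops included, and the job is handed in when it is done.

```bash
mkdir -p pics; cat > h.py <<'E'
import numpy as np, cv2, json
from rig import manip, capture, camera_params, job
def ray(p,u,v):
    T=np.array(p["T"]); k=p.get("dist")
    d=np.array([(u-p["cx"])/p["fx"],-(v-p["cy"])/p["fy"],-1.])
    return T[:3,3],T[:3,:3]@d
def on(p,u,v,z):
    o,d=ray(p,u,v); return o+d*(z-o[2])/d[2]
def pix(p,P):
    T=np.array(p["T"]); q=T[:3,:3].T@(np.array(P)-T[:3,3]); return p["cx"]-p["fx"]*q[0]/q[2], p["cy"]+p["fy"]*q[1]/q[2]
E
python3 - <<'E'
from h import *
for n in("top","scene"):
    cv2.imwrite(f"pics/{n}0.png",capture(n)); print(n,camera_params(n))
print(camera_params("wrist"))
s=manip.read_state(); print(s)
E
```

```text
top {'fx': 384.2614092707431, 'fy': 384.2614092707431, 'cx': 278.70914666705335, 'cy': 217.06762921285565, 'T': array([[ 0.00778698,  0.98192686, -0.1891005 ,  0.21510899],
       [-0.99991525,  0.00961909,  0.0087727 ,  0.01000092],
       [ 0.01043313,  0.18901616,  0.98191855,  1.24623863],
       [ 0.        ,  0.        ,  0.        ,  1.        ]])}
scene {'fx': 457.7798662531248, 'fy': 457.7798662531248, 'cx': 276.2514959871255, 'cy': 208.8484959294092, 'T': array([[-0.68812704, -0.39819354,  0.60656663,  1.29890832],
       [ 0.72552071, -0.36602657,  0.58279006,  0.83384726],
       [-0.01004373,  0.84111025,  0.54077044,  0.81785793],
       [ 0.        ,  0.        ,  0.        ,  1.        ]])}
{'fx': 370.1475971094805, 'fy': 370.1475971094805, 'cx': 282.44515827533377, 'cy': 209.37682342932047, 'mount': array([[ 1.62932609e-04,  9.48868921e-01,  3.15670308e-01,
         8.06711866e-02],
       [ 9.99999021e-01,  2.84088846e-04, -1.37008618e-03,
        -5.53887448e-04],
       [-1.38971061e-03,  3.15670223e-01, -9.48867946e-01,
        -1.41741565e-01],
       [ 0.00000000e+00,  0.00000000e+00,  0.00000000e+00,
         1.00000000e+00]])}
{'t': 0.1, 'qpos': array([ 1.27639447e+00,  4.80736912e-01,  1.59683076e+00, -2.70249469e-06,
        1.06513659e+00, -4.65712392e-02]), 'dq': array([ 0.00119839, -0.00323744, -0.00079646, -0.00117767, -0.00164171,
        0.00113619]), 'joint_efforts': array([ 1.23894188e-03, -9.52251935e+01, -4.31047046e+01, -8.17570003e-05,
        5.18602275e-03,  1.80290300e-06]), 'eef_pos': array([0.15929424, 0.62977374, 0.23075007]), 'eef_rot': array([ 1.23597762e-01,  9.92332245e-01, -5.47946747e-04, -9.31341112e-05]), 'contact_force': array([ 0.03749416, -0.40151627, -0.56373069]), 'moment': array([ 0.02955188,  0.00542646, -0.02697646]), 'finger_force': 0.0, 'grip_width': 0.9988864865528617}
```

View pics/top0.png

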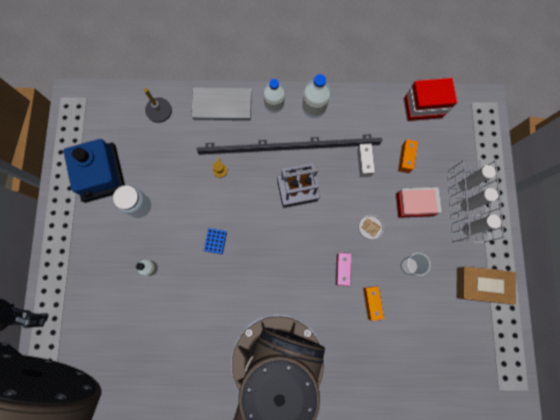

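View pics/scene0.png

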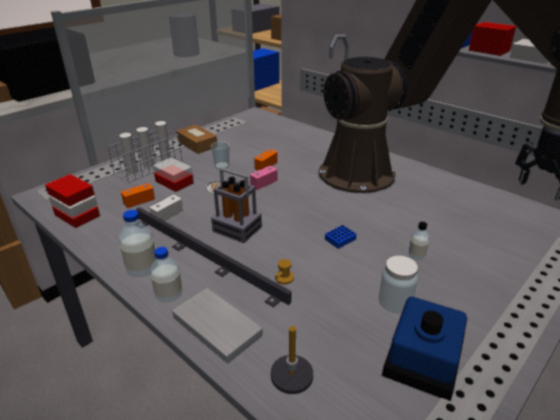

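Top view: rail from (199,150) to (381,141), white stop at (367,158) (right end, −y), tap (220,170), crate about (299,185), dish (371,228), rack (215,241). Zoom to read corners.

```bash
python3 - <<'E'
from h import *
im=cv2.imread("pics/top0.png"); c=im[120:220,190:390]
cv2.imwrite("pics/z1.png",cv2.resize(c,(800,400),interpolation=cv2.INTER_CUBIC))
p=camera_params("top")
hsv=cv2.cvtColor(im,cv2.COLOR_BGR2HSV)
m=((hsv[...,2]>170)&(hsv[...,1]<45)).astype(np.uint8); m[:, :350]=0;m[:, 385:]=0;m[:130]=0;m[185:]=0
cs,_=cv2.findContours(m,0,2); k=max(cs,key=cv2.contourArea); r=cv2.minAreaRect(k); b=cv2.boxPoints(r); print(r)
for q in b: print(q,on(p,*q,.05))
for n,(u,v) in dict(railL=(199,154),railR=(381,145)).items(): print(n,on(p,u,v,.04))
E
```

```text
((366.792724609375, 158.13412475585938), (27.387022018432617, 11.264016151428223), 83.6598129272461)
[359.68295 145.14632] [ 0.6895375  -0.26574402  0.05      ]
[370.87808 143.90242] [ 0.69431609 -0.30291038  0.05      ]
[373.9025  171.12193] [ 0.60075951 -0.30925032  0.05      ]
[362.70737 172.36583] [ 0.59613679 -0.27259434  0.05      ]
railL [0.65637186 0.26341296 0.04      ]
railR [ 0.69486349 -0.33913947  0.04      ]
```

View pics/z1.png

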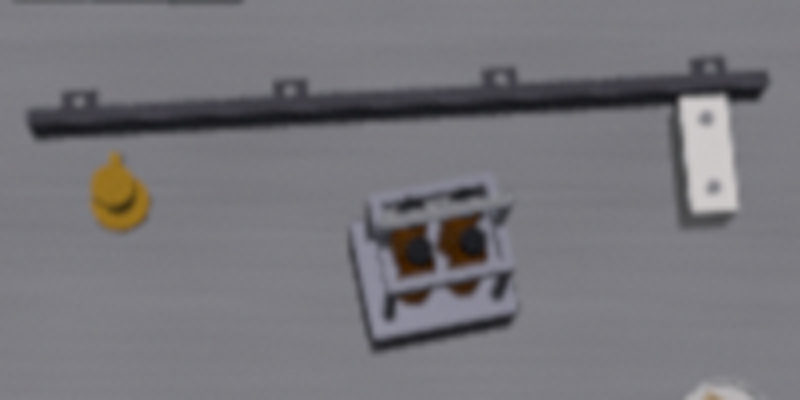

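Zoom (4x, offset 190,120): rail's front foot runs (38,137)–(765,97); tub rim front-left (372,337), front-right (515,307), left-rear (350,230); stop clear.

```bash
python3 - <<'E'
from h import *
p=camera_params("top")
f=lambda a,b,z:on(p,190+(a+.5)/4-.5,120+(b+.5)/4-.5,z)[:2].round(4)
A,B=f(38,137,0),f(765,97,0); print("rail foot",A,B,np.linalg.norm(A-B),np.degrees(np.arctan2(*(B-A))))
A,B=f(30,125,.04),f(768,86,.04); print("rail top",A,B,np.linalg.norm(A-B),np.degrees(np.arctan2(*(B-A))))
a,b,c=f(372,337,.055),f(515,307,.055),f(350,230,.055)
print("crate FL FR RL",a,b,c,np.linalg.norm(a-b),np.linalg.norm(a-c), np.degrees(np.arctan2(*(b-a))),(b+c)/2)
for n in (dict(u=371,v=228,z=.0),dict(u=215,v=241,z=.024),dict(u=344,v=269,z=.05),): print(on(p,n['u'],n['v'],n['z'])[:2])
E
```

```text
rail foot [0.6715 0.2714] [ 0.7149 -0.3505] 0.6234125199256106 176.00802081060706
rail top [0.6671 0.2701] [ 0.7085 -0.3418] 0.6132989238536132 176.12937450634644
crate FL FR RL [ 0.4873 -0.0128] [ 0.5131 -0.1268] [0.5755 0.0055] 0.11688301844151698 0.09007846579510555 167.2478802497924 [ 0.5443  -0.06065]
[ 0.42142703 -0.30536241]
[0.37062206 0.20205139]
[ 0.28376232 -0.20406894]
```

```bash
cat >> h.py <<'E'
from scipy.spatial.transform import Rotation as R
# rail frame: n along rail x, w along rail y (heading 4 deg)
TH=np.radians(4.0); N=np.array([np.cos(TH),np.sin(TH)]); W=np.array([-N[1],N[0]])
def nw(P): P=np.array(P)[:2]; return np.array([N@P,W@P])
def xy(n,w): return n*N+w*W
def to(x,y,z,head=None,s=None):
    """shift in cm (tool axes) and turn (rad) to reach a pose; head = heading of tool y, deg"""
    s=s or manip.read_state(); M=R.from_quat(s["eef_rot"]).as_matrix()
    d=M.T@(np.array([x,y,z])-s["eef_pos"])*100
    h=np.arctan2(M[1,1],M[0,1]); t=0 if head is None else (h-np.radians(head)+np.pi)%(2*np.pi)-np.pi
    print("tx %.2f ty %.2f tz %.2f turn %.3f"%(*d,t))
def st():
    s=manip.read_state(); M=R.from_quat(s["eef_rot"]).as_matrix()
    print("t %.2f"%s["t"],"xyz",s["eef_pos"].round(4),"nw",nw(s["eef_pos"]).round(4),"head %.1f"%np.degrees(np.arctan2(M[1,1],M[0,1])),"F",np.round(s["contact_force"],1),"g %.2f"%s["grip_width"])
E
python3 - <<'E'
from h import *
st(); to(.38,.35,.23,4)
c=np.array([.4936,-.0406]); P=c-.062*N; print(P,np.hypot(*P)); to(*P,.23,4); to(*P,.012,4)
E
```

```text
t 0.10 xyz [0.1593 0.6298 0.2308] nw [0.2028 0.6171] head 75.8 F [ 0.  -0.4 -0.6] g 1.00
tx -28.26 ty -21.71 tz 0.10 turn 1.253
[ 0.43175103 -0.0449249 ] 0.4340820172566407
tx -42.96 ty -58.72 tz 0.14 turn 1.253
tx -42.96 ty -58.70 tz 21.94 turn 1.253
```

```bash
python3 -m pendant '[{"tx":-4,"ty":-3,"turn":0.12},{"tx":-8,"ty":-6,"turn":0.24},{"tx":-12,"ty":-9,"turn":0.36},{"tx":-16,"ty":-12,"turn":0.48},{"tx":-20,"ty":-15,"turn":0.6},{"tx":-24,"ty":-18,"turn":0.72},{"tx":-28,"ty":-21.5,"turn":0.84},{"tx":-30,"ty":-25,"turn":0.96},{"tx":-32,"ty":-29,"turn":1.08},{"tx":-34,"ty":-33,"turn":1.2},{"tx":-36,"ty":-37,"turn":1.253},{"tx":-38,"ty":-41,"turn":1.253},{"tx":-40,"ty":-45,"turn":1.253},{"tx":-42,"ty":-49,"turn":1.253},{"tx":-43,"ty":-53,"turn":1.253},{"tx":-43,"ty":-57,"turn":1.253},{"tx":-43,"ty":-58.7,"turn":1.253},{"tx":-43,"ty":-58.7,"turn":1.253},{"tx":-43,"ty":-58.7,"turn":1.253},{"tx":-43,"ty":-58.7,"turn":1.253}]' 85; python3 - <<'E'
from h import *
st(); cv2.imwrite("pics/w1.png",capture("wrist")); cv2.imwrite("pics/t1.png",capture("top")); P=np.array([.4936,-.0406])-.062*N;to(*P,.012,4)
E
```

```text
t 0.10 xyz [0.1593 0.6298 0.2308] nw [0.2028 0.6171] head 75.8 F [ 0.  -0.4 -0.6] g 1.00
tx -42.96 ty -58.73 tz 21.93 turn 1.253validation failed for argument at $[0]...
```

View pics/w1.png

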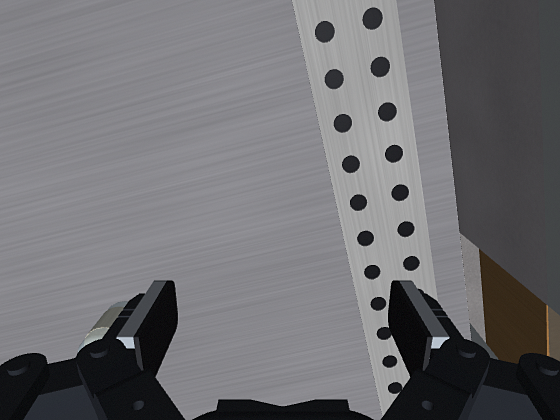

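The move was refused (every row needs all four keys); the picture still shows the start pose, with the fingers at (150,330) and (410,330).

```bash
python3 -m pendant '[{"tx":-4,"ty":-3,"tz":0,"turn":0.12},{"tx":-8,"ty":-6,"tz":0,"turn":0.24},{"tx":-12,"ty":-9,"tz":0,"turn":0.36},{"tx":-16,"ty":-12,"tz":0,"turn":0.48},{"tx":-20,"ty":-15,"tz":0,"turn":0.6},{"tx":-24,"ty":-18,"tz":0,"turn":0.72},{"tx":-28,"ty":-21.5,"tz":0,"turn":0.84},{"tx":-30,"ty":-25,"tz":0,"turn":0.96},{"tx":-32,"ty":-29,"tz":0,"turn":1.08},{"tx":-34,"ty":-33,"tz":0,"turn":1.2},{"tx":-36,"ty":-37,"tz":0,"turn":1.253},{"tx":-38,"ty":-41,"tz":0,"turn":1.253},{"tx":-40,"ty":-45,"tz":0,"turn":1.253},{"tx":-42,"ty":-49,"tz":0,"turn":1.253},{"tx":-43,"ty":-53,"tz":0,"turn":1.253},{"tx":-43,"ty":-57,"tz":0,"turn":1.253},{"tx":-43,"ty":-58.7,"tz":0,"turn":1.253},{"tx":-43,"ty":-58.7,"tz":0,"turn":1.253},{"tx":-43,"ty":-58.7,"tz":0,"turn":1.253},{"tx":-43,"ty":-58.7,"tz":0,"turn":1.253}]' 85; python3 - <<'E'
from h import *
st(); cv2.imwrite("pics/w2.png",capture("wrist")); cv2.imwrite("pics/t1.png",capture("top")); P=np.array([.4936,-.0406])-.062*N;to(*P,.012,4)
E
```

```text
t: 1.87
eef_pos: [0.4321, -0.0467, 0.2313]
eef_rot: [0.684, 0.73, -0.0, 0.0]
contact_force: [0.1, 0.5, -0.5]
grip_width: 0.849
finger_force: 0.0
t 1.87 xyz [ 0.4321 -0.0467  0.2313] nw [ 0.4278 -0.0768] head 3.7 F [ 0.1  0.5 -0.5] g 0.85
tx -0.08 ty -0.05 tz 21.93 turn -0.001
```

View pics/w2.png

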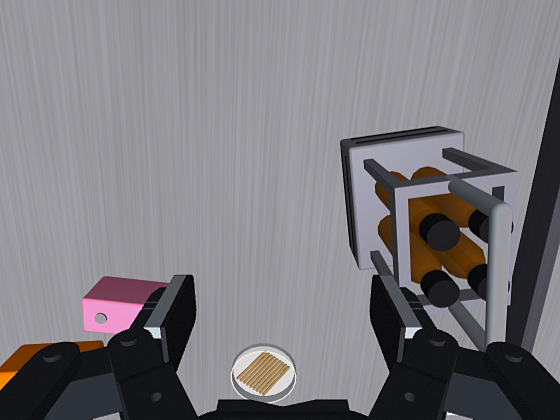

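Wrist view: tub rim front-left corner near (351,147), front edge running to (361,268) and rim left edge to rear-left (463,134); rail at the right edge; dish (263,373).

```bash
cat >> h.py <<'E'
def wcam(s):
    p=dict(camera_params("wrist")); T=np.eye(4); T[:3,:3]=R.from_quat(s["eef_rot"]).as_matrix(); T[:3,3]=s["eef_pos"]; p["T"]=T@p["mount"]; return p
E
python3 - <<'E'
from h import *
s=manip.read_state(); p=wcam(s)
f=lambda u,v,z:on(p,u,v,z)[:2]
a,b,c=f(351,147,.055),f(361,268,.055),f(463,134,.055)
print(a,b,c,np.linalg.norm(a-b),np.linalg.norm(a-c))
print("edge heads",np.degrees(np.arctan2(*(a-b)[::-1]))-90,np.degrees(np.arctan2(*(c-a)[::-1])))
print("bottom FL",f(345,141,0), "dish",f(263,373,0))
E
```

```text
[ 0.48905195 -0.00871369] [ 0.51323663 -0.12265172] [0.58237341 0.00876332] 0.11647649421401238 0.0949438845555985
edge heads 11.983833719951079 10.607339505783127
bottom FL [ 0.49300258 -0.01094989] dish [ 0.42618475 -0.30280069]
```

```bash
python3 -m pendant '[{"tx":0,"ty":0,"tz":4,"turn":0},{"tx":0,"ty":0,"tz":8,"turn":0},{"tx":0,"ty":0,"tz":12,"turn":0},{"tx":0,"ty":0,"tz":16,"turn":0},{"tx":0,"ty":0,"tz":19,"turn":0},{"tx":0,"ty":0,"tz":21,"turn":0},{"tx":0,"ty":0,"tz":21.8,"turn":0},{"tx":0,"ty":0,"tz":21.8,"turn":0},{"tx":0,"ty":0.4,"tz":21.8,"turn":0},{"tx":0,"ty":0.8,"tz":21.8,"turn":0},{"tx":0,"ty":1.1,"tz":21.8,"turn":0},{"tx":0,"ty":1.4,"tz":21.8,"turn":0},{"tx":0,"ty":1.7,"tz":21.8,"turn":0},{"tx":0,"ty":2.0,"tz":21.8,"turn":0},{"tx":0,"ty":2.3,"tz":21.8,"turn":0},{"tx":0,"ty":2.6,"tz":21.8,"turn":0}]'; python3 - <<'E'
from h import *
st(); a=capture("top")[120:220,190:390]; b=capture("wrist"); cv2.imwrite("pics/w3.png",np.vstack([cv2.resize(a,(560,280),interpolation=2),b[100:400]]))
E
```

```text
t: 3.3
eef_pos: [0.4577, -0.0425, 0.0139]
eef_rot: [0.682, 0.731, -0.0, -0.0]
contact_force: [-5.9, 0.6, 3.4]
grip_width: 0.852
finger_force: 3.6
t 3.30 xyz [ 0.4577 -0.0425  0.0139] nw [ 0.4537 -0.0743] head 4.0 F [-5.9  0.6  3.4] g 0.85
```

View pics/w3.png

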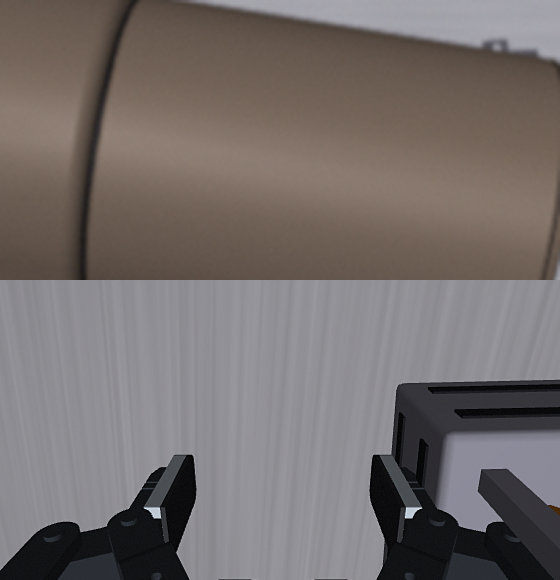

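Wrist: the finger touches the tub's front low, left rim edge (447,253)→(560,248) in image pixels, i.e. about 2.5° left to straighten; arm hides the top view.

```bash
python3 - <<'E'
from h import *
s=manip.read_state(); p=wcam(s)
for z,(u0,v0),(u1,v1) in ((.055,(447,253),(559,248)),(.0,(397,204),(559,198))):
    a,b=nw(on(p,u0,v0,z)),nw(on(p,u1,v1,z)); print(a,b,np.degrees(np.arctan2(*(b-a)[::-1])))
E
```

```text
[ 0.50400081 -0.04086337] [ 0.53698358 -0.03922972] 2.8355576007484875
[ 0.50546825 -0.04293296] [ 0.57621209 -0.04015717] 2.2469733572793924
```

```bash
python3 -m pendant '[{"tx":0,"ty":-0.6,"tz":0,"turn":0},{"tx":-1,"ty":-0.6,"tz":0,"turn":0},{"tx":-2,"ty":-0.6,"tz":0,"turn":0},{"tx":-2,"ty":-0.2,"tz":0,"turn":0},{"tx":-2,"ty":0.2,"tz":0,"turn":0},{"tx":-2,"ty":0.6,"tz":0,"turn":0},{"tx":-2,"ty":1,"tz":0,"turn":0},{"tx":-2,"ty":1.4,"tz":0,"turn":0},{"tx":-2,"ty":1.8,"tz":0,"turn":0},{"tx":-2,"ty":2.2,"tz":0,"turn":0},{"tx":-2,"ty":2.6,"tz":0,"turn":0},{"tx":-2,"ty":3,"tz":0,"turn":0},{"tx":-2,"ty":3.4,"tz":0,"turn":0},{"tx":-2,"ty":3.8,"tz":0,"turn":0},{"tx":-2,"ty":4.2,"tz":0,"turn":0},{"tx":-2,"ty":4.6,"tz":0,"turn":0},{"tx":-2,"ty":5,"tz":0,"turn":0},{"tx":-2,"ty":5.4,"tz":0,"turn":0},{"tx":-2,"ty":5.8,"tz":0,"turn":0},{"tx":-2,"ty":6.2,"tz":0,"turn":0}]'; python3 -c "
from h import *
st()"; python3 -m pendant '[{"tx":0,"ty":0.3,"tz":0,"turn":0},{"tx":0,"ty":0.6,"tz":0,"turn":0},{"tx":0,"ty":0.9,"tz":0,"turn":0},{"tx":0,"ty":1.1,"tz":0,"turn":0},{"tx":0,"ty":1.3,"tz":0,"turn":0}]'; python3 -c "
from h import *
st();cv2.imwrite('pics/w4.png',capture('wrist'))"
```

```text
t: 5.07
eef_pos: [0.5207, -0.058, 0.0132]
eef_rot: [0.682, 0.731, -0.001, -0.001]
contact_force: [-7.7, -0.8, 6.3]
grip_width: 0.848
finger_force: 3.9
t 5.07 xyz [ 0.5207 -0.058   0.0132] nw [ 0.5154 -0.0941] head 4.0 F [-7.7 -0.8  6.3] g 0.85
t: 5.48
eef_pos: [0.5337, -0.057, 0.0132]
eef_rot: [0.682, 0.731, -0.001, -0.001]
contact_force: [-7.9, -0.2, 6.0]
grip_width: 0.855
finger_force: 4.0
t 5.48 xyz [ 0.5337 -0.057   0.0132] nw [ 0.5284 -0.0941] head 4.0 F [-7.9 -0.2  6. ] g 0.85
```

View pics/w4.png

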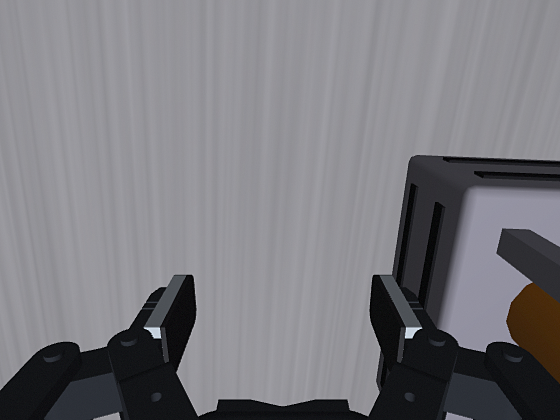

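Wrist: tub's left foot edge runs (410,157)→(560,161), so it turned ~2° past square; the rail will square it.

```bash
python3 -m pendant '[{"tx":0,"ty":0.2,"tz":0,"turn":0},{"tx":0,"ty":0.4,"tz":0,"turn":0},{"tx":0,"ty":0.5,"tz":0,"turn":0},{"tx":0,"ty":0.6,"tz":0,"turn":0}]'; python3 -m pendant '[{"tx":0,"ty":0.1,"tz":0,"turn":0},{"tx":0,"ty":0.2,"tz":0,"turn":0},{"tx":0,"ty":0.3,"tz":0,"turn":0}]'; python3 -c "
from h import *
st()"
```

```text
t: 5.87
eef_pos: [0.5391, -0.0566, 0.013]
eef_rot: [0.682, 0.731, -0.001, -0.001]
contact_force: [-13.9, -3.3, 9.4]
grip_width: 0.852
finger_force: 6.8
t: 6.12
eef_pos: [0.5393, -0.0564, 0.0128]
eef_rot: [0.682, 0.731, -0.002, -0.003]
contact_force: [-28.5, -8.5, 19.9]
grip_width: 0.852
finger_force: 14.7
t 6.12 xyz [ 0.5393 -0.0564  0.0128] nw [ 0.534  -0.0939] head 4.0 F [-28.5  -8.5  19.9] g 0.85
```

```bash
python3 -m pendant '[{"tx":0,"ty":-1.5,"tz":0,"turn":0},{"tx":0,"ty":-3,"tz":0,"turn":0},{"tx":4,"ty":-3,"tz":0,"turn":0},{"tx":8,"ty":-3,"tz":0,"turn":-0.1},{"tx":12,"ty":-3,"tz":0,"turn":-0.22},{"tx":15,"ty":-3,"tz":0,"turn":-0.34},{"tx":15.5,"ty":-3,"tz":0,"turn":-0.46},{"tx":15.5,"ty":-3,"tz":0,"turn":-0.58},{"tx":15.5,"ty":-3,"tz":0,"turn":-0.7},{"tx":15.5,"ty":-3,"tz":0,"turn":-0.82},{"tx":15.5,"ty":-3,"tz":0,"turn":-0.94},{"tx":15.5,"ty":-2,"tz":0,"turn":-1.06},{"tx":15.5,"ty":0,"tz":0,"turn":-1.18},{"tx":15.5,"ty":2,"tz":0,"turn":-1.3},{"tx":15.5,"ty":4,"tz":0,"turn":-1.42},{"tx":15.5,"ty":6,"tz":0,"turn":-1.54},{"tx":15.5,"ty":8,"tz":0,"turn":-1.571},{"tx":15,"ty":9.7,"tz":0,"turn":-1.571},{"tx":13.5,"ty":9.7,"tz":0,"turn":-1.571},{"tx":13.5,"ty":9.7,"tz":0,"turn":-1.571}]'; python3 -c "
from h import *
st();cv2.imwrite('pics/w5.png',np.hstack([capture('wrist')[:,:400],cv2.resize(capture('top')[120:220,230:390],(400,250))[[*range(250)]+[0]*170]]))"
```

```text
t: 7.78
eef_pos: [0.6318, 0.0831, 0.0131]
eef_rot: [-0.035, 0.999, -0.0, 0.0]
contact_force: [-0.3, -1.1, -0.8]
grip_width: 0.851
finger_force: 0.0
t 7.78 xyz [0.6318 0.0831 0.0131] nw [0.636  0.0389] head 94.0 F [-0.3 -1.1 -0.8] g 0.85
```

View pics/w5.png

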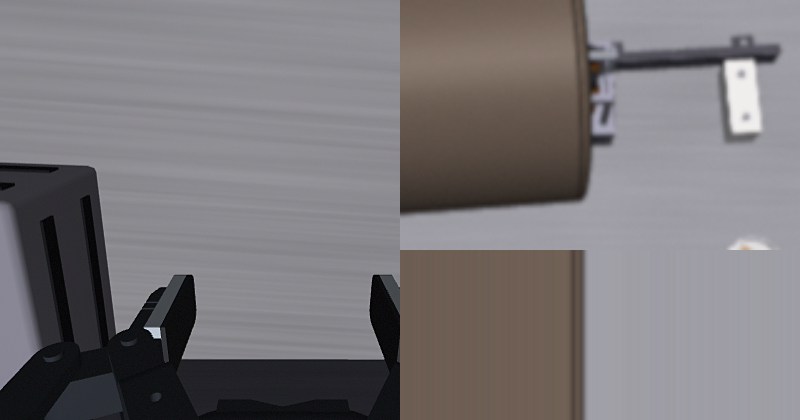

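Wrist (image up = toward robot): crate's front foot corner at (92,167), rail at the bottom, finger still clear to its right; top: the way to the stop (740,95 in crop) is clear.

```bash
python3 -m pendant '[{"tx":0,"ty":-0.7,"tz":0,"turn":0},{"tx":0,"ty":-1.4,"tz":0,"turn":0},{"tx":0,"ty":-1.8,"tz":0,"turn":0},{"tx":0,"ty":-2.2,"tz":0,"turn":0},{"tx":0,"ty":-2.6,"tz":0,"turn":0},{"tx":0,"ty":-3,"tz":0,"turn":0},{"tx":0,"ty":-3.4,"tz":0,"turn":0},{"tx":0,"ty":-3.8,"tz":0,"turn":0},{"tx":0,"ty":-4.3,"tz":0,"turn":0},{"tx":0,"ty":-4.8,"tz":0,"turn":0},{"tx":0,"ty":-5.3,"tz":0,"turn":0},{"tx":0,"ty":-5.8,"tz":0,"turn":0},{"tx":0,"ty":-6.3,"tz":0,"turn":0},{"tx":0,"ty":-6.8,"tz":0,"turn":0},{"tx":0,"ty":-7.3,"tz":0,"turn":0},{"tx":0,"ty":-7.8,"tz":0,"turn":0},{"tx":0,"ty":-8.3,"tz":0,"turn":0},{"tx":0,"ty":-8.8,"tz":0,"turn":0},{"tx":0,"ty":-9.3,"tz":0,"turn":0},{"tx":0,"ty":-9.8,"tz":0,"turn":0}]'; python3 -c "
from h import *
st();cv2.imwrite('pics/w6.png',np.hstack([capture('wrist')[:,:400],cv2.resize(capture('top')[120:220,230:390],(400,250))[[*range(250)]+[0]*170]]))"
```

```text
t: 9.55
eef_pos: [0.6373, -0.0128, 0.0133]
eef_rot: [-0.035, 0.999, 0.0, -0.0]
contact_force: [-2.6, 7.0, 2.7]
grip_width: 0.85
finger_force: 3.5
t 9.55 xyz [ 0.6373 -0.0128  0.0133] nw [ 0.6348 -0.0572] head 94.0 F [-2.6  7.   2.7] g 0.85
```

View pics/w6.png

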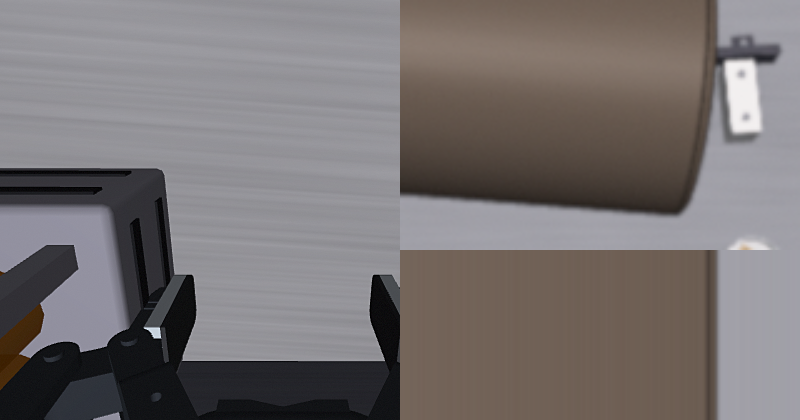

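Wrist: crate's front foot edge is level at row 169 from (0,169) to (160,169): square to the rail, sliding along it at 7 N.

```bash
python3 -m pendant '[{"tx":0,"ty":-0.5,"tz":0,"turn":0},{"tx":0,"ty":-1,"tz":0,"turn":0},{"tx":0,"ty":-1.5,"tz":0,"turn":0},{"tx":0,"ty":-2,"tz":0,"turn":0},{"tx":0,"ty":-2.5,"tz":0,"turn":0},{"tx":0,"ty":-3,"tz":0,"turn":0},{"tx":0,"ty":-3.5,"tz":0,"turn":0},{"tx":0,"ty":-4,"tz":0,"turn":0},{"tx":0,"ty":-4.5,"tz":0,"turn":0},{"tx":0,"ty":-5,"tz":0,"turn":0},{"tx":0,"ty":-5.5,"tz":0,"turn":0},{"tx":0,"ty":-6,"tz":0,"turn":0},{"tx":0,"ty":-6.4,"tz":0,"turn":0},{"tx":0,"ty":-6.8,"tz":0,"turn":0},{"tx":0,"ty":-7.1,"tz":0,"turn":0},{"tx":0,"ty":-7.3,"tz":0,"turn":0},{"tx":0,"ty":-7.5,"tz":0,"turn":0}]'; python3 -m pendant '[{"tx":0,"ty":-0.2,"tz":0,"turn":0},{"tx":0,"ty":-0.4,"tz":0,"turn":0},{"tx":0,"ty":-0.6,"tz":0,"turn":0}]'; python3 -c "
from h import *
st()"
```

```text
t: 11.07
eef_pos: [0.6425, -0.0873, 0.0133]
eef_rot: [-0.035, 0.999, 0.0, -0.0]
contact_force: [-2.7, 7.7, 3.0]
grip_width: 0.845
finger_force: 3.5
t: 11.32
eef_pos: [0.643, -0.0932, 0.0133]
eef_rot: [-0.035, 0.999, 0.0, -0.0]
contact_force: [-2.5, 7.8, 3.1]
grip_width: 0.85
finger_force: 3.5
t 11.32 xyz [ 0.643  -0.0932  0.0133] nw [ 0.6349 -0.1378] head 94.0 F [-2.5  7.8  3.1] g 0.85
```

```bash
python3 -m pendant '[{"tx":0,"ty":-0.15,"tz":0,"turn":0},{"tx":0,"ty":-0.3,"tz":0,"turn":0},{"tx":0,"ty":-0.45,"tz":0,"turn":0}]'; python3 -m pendant '[{"tx":0,"ty":-0.15,"tz":0,"turn":0},{"tx":0,"ty":-0.3,"tz":0,"turn":0}]';  python3 -c "
from h import *
st()"
```

```text
t: 11.57
eef_pos: [0.6432, -0.0973, 0.0133]
eef_rot: [-0.035, 0.999, 0.0, -0.0]
contact_force: [-1.3, 27.7, 7.8]
grip_width: 0.85
finger_force: 14.3
t: 11.73
eef_pos: [0.6432, -0.0976, 0.0134]
eef_rot: [-0.035, 0.999, 0.002, -0.001]
contact_force: [-0.7, 52.9, 12.0]
grip_width: 0.847
finger_force: 26.8
t 11.73 xyz [ 0.6432 -0.0976  0.0134] nw [ 0.6348 -0.1422] head 94.0 F [-0.7 52.9 12. ] g 0.85
```

```bash
python3 -m pendant '[{"tx":0,"ty":1.5,"tz":0,"turn":0},{"tx":0,"ty":4,"tz":0,"turn":0},{"tx":3,"ty":4.5,"tz":0,"turn":0},{"tx":7,"ty":4.5,"tz":0,"turn":0.1},{"tx":11,"ty":4.5,"tz":0,"turn":0.22},{"tx":14,"ty":4.5,"tz":0,"turn":0.34},{"tx":15.5,"ty":4.5,"tz":0,"turn":0.46},{"tx":15.5,"ty":4.5,"tz":0,"turn":0.58},{"tx":15.5,"ty":4.5,"tz":0,"turn":0.7},{"tx":15.5,"ty":4.5,"tz":0,"turn":0.82},{"tx":15.5,"ty":4.5,"tz":0,"turn":0.94},{"tx":15.5,"ty":4.5,"tz":0,"turn":1.06},{"tx":15.5,"ty":3,"tz":0,"turn":1.18},{"tx":15.5,"ty":0,"tz":0,"turn":1.3},{"tx":15.5,"ty":-3,"tz":0,"turn":1.42},{"tx":15.5,"ty":-6,"tz":0,"turn":1.54},{"tx":15,"ty":-9,"tz":0,"turn":1.571},{"tx":14,"ty":-10.5,"tz":0,"turn":1.571},{"tx":13,"ty":-10.5,"tz":0,"turn":1.571},{"tx":13,"ty":-10.5,"tz":0,"turn":1.571}]'; python3 -c "
from h import *
st();cv2.imwrite('pics/w7.png',capture('wrist'))"
```

```text
t: 13.4
eef_pos: [0.5235, -0.2161, 0.0135]
eef_rot: [0.682, 0.731, 0.0, 0.001]
contact_force: [-0.2, 0.9, -0.3]
grip_width: 0.847
finger_force: 0.0
t 13.40 xyz [ 0.5235 -0.2161  0.0135] nw [ 0.5071 -0.2521] head 3.9 F [-0.2  0.9 -0.3] g 0.85
```

View pics/w7.png

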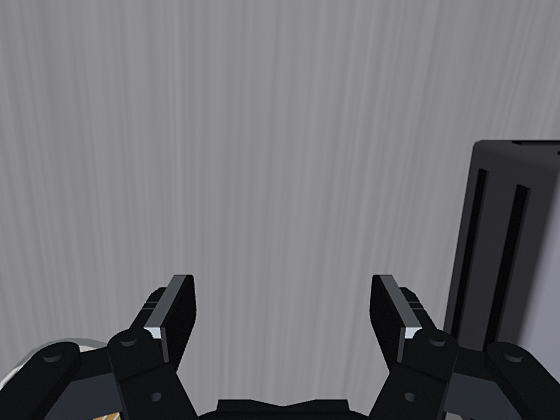

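Wrist: front-left tub foot at (473,141), edge level, finger at (395,320) clear in front of it. Now press gently to the rail.

```bash
python3 -m pendant '[{"tx":0,"ty":0.5,"tz":0,"turn":0},{"tx":0,"ty":1,"tz":0,"turn":0},{"tx":0,"ty":1.5,"tz":0,"turn":0},{"tx":0,"ty":1.9,"tz":0,"turn":0},{"tx":0,"ty":2.2,"tz":0,"turn":0},{"tx":0,"ty":2.4,"tz":0,"turn":0},{"tx":0,"ty":2.6,"tz":0,"turn":0},{"tx":0,"ty":2.8,"tz":0,"turn":0}]';python3 -c "
from h import *
st()"
```

```text
t: 14.12
eef_pos: [0.5495, -0.2131, 0.0133]
eef_rot: [0.682, 0.731, -0.0, -0.0]
contact_force: [0.6, 0.0, -0.2]
grip_width: 0.847
finger_force: 0.0
t 14.12 xyz [ 0.5495 -0.2131  0.0133] nw [ 0.5333 -0.2509] head 4.0 F [ 0.6  0.  -0.2] g 0.85
```

```bash
python3 -m pendant '[{"tx":0,"ty":0.1,"tz":0,"turn":0},{"tx":0,"ty":0.2,"tz":0,"turn":0},{"tx":0,"ty":0.3,"tz":0,"turn":0},{"tx":0,"ty":0.3,"tz":0,"turn":0}]';python3 -c "
from h import *
st()"
```

```text
t: 14.45
eef_pos: [0.5518, -0.2129, 0.0132]
eef_rot: [0.682, 0.731, -0.0, -0.001]
contact_force: [-3.1, -1.4, 2.0]
grip_width: 0.849
finger_force: 1.8
t 14.45 xyz [ 0.5518 -0.2129  0.0132] nw [ 0.5356 -0.2509] head 4.0 F [-3.1 -1.4  2. ] g 0.85
```

```bash
python3 -m pendant '[{"tx":0,"ty":0.1,"tz":0,"turn":0},{"tx":0,"ty":0.2,"tz":0,"turn":0},{"tx":0,"ty":0.2,"tz":0,"turn":0}]';python3 -m pendant '[{"tx":0,"ty":0.15,"tz":0,"turn":0},{"tx":0,"ty":0.3,"tz":0,"turn":0},{"tx":0,"ty":0.3,"tz":0,"turn":0}]';python3 -c "
from h import *
st()"
```

```text
t: 14.7
eef_pos: [0.5519, -0.2128, 0.0132]
eef_rot: [0.682, 0.731, -0.001, -0.002]
contact_force: [-17.9, -6.6, 11.7]
grip_width: 0.853
finger_force: 9.3
t: 14.95
eef_pos: [0.5519, -0.2124, 0.0131]
eef_rot: [0.682, 0.731, -0.002, -0.004]
contact_force: [-38.5, -13.4, 25.2]
grip_width: 0.849
finger_force: 19.8
t 14.95 xyz [ 0.5519 -0.2124  0.0131] nw [ 0.5358 -0.2504] head 4.0 F [-38.5 -13.4  25.2] g 0.85
```

```bash
python3 -m pendant '[{"tx":0,"ty":-1,"tz":0,"turn":0},{"tx":0,"ty":-3,"tz":0,"turn":0},{"tx":0,"ty":-6,"tz":0,"turn":0},{"tx":2,"ty":-6,"tz":-4,"turn":0},{"tx":4,"ty":-6,"tz":-8,"turn":0},{"tx":7,"ty":-6,"tz":-12,"turn":0},{"tx":10,"ty":-6,"tz":-16,"turn":0},{"tx":13,"ty":-6,"tz":-19,"turn":0},{"tx":17,"ty":-6,"tz":-20,"turn":0},{"tx":21,"ty":-6,"tz":-20,"turn":0},{"tx":25,"ty":-6,"tz":-20,"turn":0},{"tx":29,"ty":-6,"tz":-20,"turn":0},{"tx":33,"ty":-6,"tz":-20,"turn":0},{"tx":37,"ty":-6,"tz":-20,"turn":0},{"tx":41,"ty":-6,"tz":-20,"turn":0},{"tx":45,"ty":-6,"tz":-20,"turn":0},{"tx":45,"ty":-6,"tz":-20,"turn":0}]'; python3 -c "
from h import *
st()
a=capture('top')[110:260,300:400]; b=capture('scene')[150:260,110:290]
cv2.imwrite('pics/f.png',np.hstack([cv2.resize(a,(320,480),interpolation=2),cv2.resize(cv2.resize(b,(480,293),interpolation=2),(480,480))]))"
```

```text
t: 16.37
eef_pos: [0.4657, 0.2375, 0.2136]
eef_rot: [0.681, 0.732, 0.001, -0.0]
contact_force: [0.1, 0.3, 0.2]
grip_width: 0.85
finger_force: 0.0
t 16.37 xyz [0.4657 0.2375 0.2136] nw [0.4811 0.2044] head 4.2 F [0.1 0.3 0.2] g 0.85
```

View pics/f.png

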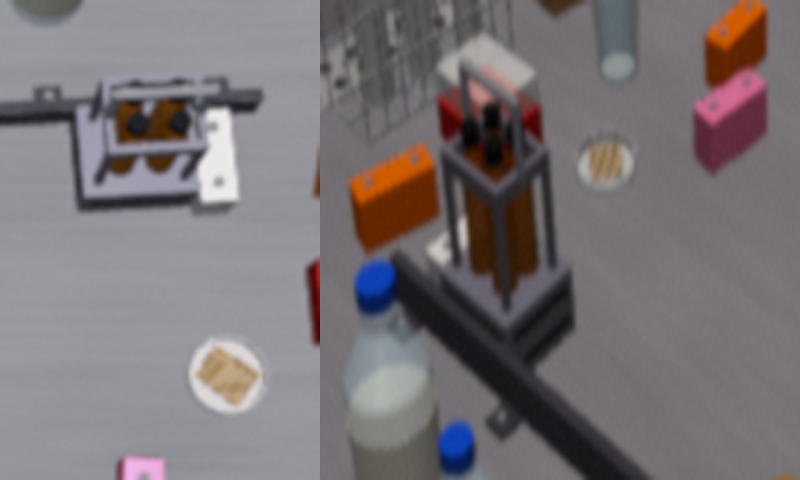

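Crate stands against the rail and the stop; its front edge (80,205)→(195,197) is parallel to the rail (0,113)→(260,97), and the dish and lookalikes are undisturbed.

```bash
python3 -c "
from rig import job
print(job.sign_off())"
```

```text
the job is handed in; nothing more can be done
None
```

I pushed the crate low into its corner, square against the rail and up against the white stop, then let go and handed the job in at about 16 s. The final gaps were judged from contact forces and a coarse top picture, not measured.

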